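# Stow the die-change bar and send the locked-out die drawer home

## Task

Put the round steel die-change bar away and shut the die drawer: ease the bar sideways out of the open side of its spring clips (lifting straight up jams it), lay it flat in the empty front bay of the extended drawer and let go. The drawer's slides are locked out at full extension: hold the black release lever on the drawer's front down while you start pushing the drawer in, then push it fully home, gently and without slamming it, and leave the other things on the bench where they are.

Things in the scene. Friction and masses are not known exactly. Their poses are not given: they have to be found in the camera images.
- bar_mid (a point): centre of the loose die-change bar: plain steel, round, 30 mm in diameter, with a dark square block (34 x 34 mm, 16 mm long) on each end, 170 mm long overall, 0.3 to 0.6 kg. Its x axis runs along the bar. At the start it lies level in two spring clips, its centre 65 mm above the bench.
- clips (a point): middle of the two spring clips, 65 mm up, where the clipped bar's centre lies to within 4 mm along x. x runs along the clipped bar; y points level out of the clips' open side; z up. Drawn level along +y the bar lifts the sprung jaws (about 8 N in all) and is free after 35 mm. The jaws rise only a few mm, so it cannot come straight up.
- rack: the steel clip rack fixed to the bench, same axes as clips, origin on the bench below it. Base plate 200 x 100 x 8 mm (y -55 to +45). Clips 16 mm wide at x = -50 and +50 mm, the 84 mm between them free down to the plate. Each: post behind the bar (y -15 to -28 mm, 90 high), ledge under it to y = +20, jaw over its top and down in front, top 90 mm high, 102 when lifted.
- bay (a point): middle of the floor of the drawer's empty front bay, 24 mm above the bench; moves with the drawer. x points in the closing direction, y across the drawer, z up. Bay 136 mm long in x, 208 mm wide in y; front and side walls 40 mm above the floor, divider behind 22 mm; behind that a row of five fixed round dies 40 mm high. The bar fits lying across the drawer (along y).
- front_edge (a point): middle of the top edge of the drawer's hollow grey front, 85 mm above the bench, on its upright outer face; axes as bay; moves with the drawer. The front is 256 mm wide and 45 mm thick in x (bay's middle lies 117 mm behind the face). The face can be pushed on: above the lever 30 mm of it are free.
- unit: the low dark steel drawer unit fixed to the bench, 260 mm wide, 300 mm deep, 92 mm high; origin on the bench under the middle of its front edge; x points into it (the closing direction), y across. The bay's middle lies at x = -128 mm while the drawer is fully out, +72 mm when home.
- paddle (a point): pressing point on top of the release lever, 55 mm above the bench at rest, 20 mm in front of the drawer front's face; at rest x is the closing direction, z up. The lever is a flat black ribbed paddle 88 mm wide (y) sticking 40 mm out of the drawer's front; hinged 61 mm behind this point, it swings down and springs back when let go.
- release (a joint): angle of the release lever, rad: 0 at rest (up), grows as it is pressed, 0.24 at its stop. Slides unlock at 0.12 (7 mm down at the pressing point, about 6 N); the stop is 14 mm down (about 10 N). Keep it beyond 0.12 for the first 25 mm of the drawer's inward travel; after that it may stay down or be let go.
- drawer (a joint): how far the drawer is out, m: 0.20 at the start (full extension, locked out by the slides), 0 when fully home. Once unlocked it slides in with 2 to 4 N; it carries 2 to 3 kg and does not move by itself.
- coupling: bystander: a stepped round steel coupling standing on the bench, 44 mm in diameter and 62 mm high; origin under its middle.
- oil: bystander: a white plastic bottle standing on the bench, 60 mm in diameter, 160 mm high; origin under its middle.
- bin: bystander: an open red plastic parts bin, 90 x 130 x 70 mm high; origin under its middle.
There are look-alikes about, which are no part of the job. Of the things like the part that bears bar_mid, leave any that is blue; of the rest the larger one is meant.

How it is judged:
By the outcome, as a careful person would: the job done as asked, in the order asked, and still so for the second after the job is handed in, with the robot touching nothing.
It also fails if it takes over 58 s, if anything falls off the work surface, if the arm or the gripper's body presses on something with over 40 N, if the wrist force passes 120 N, or if a joint passes its speed limit or range.

## Robot

A 6-joint arm with a two-finger parallel gripper is mounted at the origin on the work surface. World frame = base frame: x ahead of the robot, y to its left, z up, the work surface at z = 0. Lengths are in m, angles in degrees, forces in N, time in s.
With the tool pointing down it reaches from about 0.325 to 0.9 m from the base axis. Payload 6.1 kg.
Tool frame: the origin (TCP) lies on the centre line of the jaws, within the pads' length; the fingertips stand 17 mm ahead of it and the grasp point (between the pads) lies 2 mm behind it; x points along the fingers, y is the direction in which the jaws open and shut, and the axes are right-handed (so a half turn about x gives the same grasp; the last joint's range is limited). The gripper opens to 85 mm and grips with 20 to 120 N. Pads are 22 mm wide; open, the fingers measure 114 mm over their backs; the gripper's body (76 mm by 85 mm) begins 54 mm behind the grasp point. The pads swing forward as they close: fully open they stand 13 mm farther back than shut.
Start: joints at [-73.172, 12.628, 87.462, -0, 79.91, -7.225], TCP at [0.255, -0.571, 0.248] pointing down, gripper open.
Joint ranges: [-170.65, 170.65], [-52.31, 119.04], [5.05, 147.46], [-71.25, 251.25], [11.57, 151.72], [-153.62, 153.62]. Speed limits (degrees/s): [147.25, 147.25, 172.46, 180, 180, 180].

## Interface

Orientations are given as [roll, pitch, yaw] about the fixed x, y, z axes, in that order (R = Rz(yaw) Ry(pitch) Rx(roll)).
In Python, from rig import ctrl gives the robot as it stands.
- The arm moves only by the tool move_arm, never from a script. Its argument "deltas" is a list of rows, each a list of 3 entries, a list of its own where there are three numbers: the shift along the tool's x, y, z in cm, then the turn about the tool's x in degrees, then the closure, from -1 (fully open) to 1 (shut). A call has 1 to 20 rows; each row is the pose to reach, as a shift and turn from the pose commanded when the call began, along the tool's axes at that moment; what a row does not reach only later rows make up. A row lasts 1/8 s, in which the tool goes at most 62.5 mm and 10.7 degrees, less where a joint would pass 70% of its speed; a pose out of reach is approached as far as the arm can. A call with a gripper value outside its range is refused whole. The fingers move at their own pace and stop on an object; the grip force is fixed at half the most. Time passes only in rows, so rows that repeat a pose let the fingers close. It gives the time, the measured TCP pose, the force and the opening at its end, in the units of the state.
- ctrl.state(): the state, without advancing time (a new reading comes with each control period).
- ctrl.camera(name): name is "side" or "top" or "wrist"; returns a dict with "color" (480x640x3 uint8, red, green, blue), "depth" (480x640 float32, m along the optical axis (not along the pixel's ray), 0 where there is no reading), "fov_y" (degrees; the focal length in pixels is half the picture's height over the tangent of half this angle, whatever the lens; pixels are square), "cx", "cy" (the principal point, pixels), "extrinsics" (4x4, takes a point from camera to world coordinates); the wrist camera has in their place "T_tool_cam" (4x4, takes a point from camera to tool coordinates, whose origin is the TCP and whose axes are the tool frame's). Camera axes: x right, y down, z forward; pixel columns grow to the right and rows downward; lengths in m; the calibration is good to about 2 mm. A picture is of the moment at which its call begins: read the wrist's pose just before it.
- ctrl.close_job(): hands the job in, once; it reports no verdict.
The state is a dict: "clock": time; "qpos": joint angles; "qvel": joint speeds; "joint_efforts": joint torques, N m; "tcp_pos": TCP position; "tool_rot": TCP orientation; "ft_force": force on the tool from outside, world axes, zero at the start; "ft_torque": the same for the moment, N m; "width": opening from 0.0 (shut) to 1.0 (fully open).
Only numpy, scipy, OpenCV 4.12 (cv2) and the standard library are available. Lean on these libraries where they do the work, as an engineer would, in place of code of your own. Each camera call takes 0.05 s, during which the arm holds its last target. There are 200 camera calls.

## Working session

There is one attempt and no reset: what is moved stays moved. The work goes in short steps, Python scripts to look and compute and a tool call to move; the robot and the scene stay as the last step left them, time stands still between calls to the robot, and variables do not carry over. Pictures are saved under pics/ and viewed, about 8 in all and at most 12, crops included, and the job is handed in when it is done.

Besides the shell and the picture viewer there is one more tool, called by a JSON object that holds its "fn" and its "kwargs", one argument or row to a line. move_arm: Moves the arm, as the interface text tells. Its arguments: {"type":"object","properties":{"deltas":{"type":"array"}},"required":["deltas"]}

```bash
mkdir -p pics; cat > h.py <<'E'
import numpy as np, cv2, pickle
from rig import ctrl
from scipy.spatial.transform import Rotation as R
def snap(name,tag):
    s=ctrl.state(); d=ctrl.camera(name); 
    T=np.eye(4); T[:3,:3]=R.from_euler('xyz',s['tool_rot'],degrees=True).as_matrix(); T[:3,3]=s['tcp_pos']
    d['E']=d['extrinsics'] if 'extrinsics' in d else T@d['T_tool_cam']
    pickle.dump(d,open(f'pics/{tag}.pkl','wb')); cv2.imwrite(f'pics/{tag}.png',cv2.cvtColor(d['color'],cv2.COLOR_RGB2BGR)); return d
def load(tag): return pickle.load(open(f'pics/{tag}.pkl','rb'))
def ray(d,u,v):
    f=240/np.tan(np.radians(d['fov_y']/2)); r=np.array([(u-d['cx'])/f,(v-d['cy'])/f,1]); return d['E'][:3,3],d['E'][:3,:3]@r
def atz(d,u,v,z):
    o,r=ray(d,u,v); return o+r*(z-o[2])/r[2]
def dep(d,u,v):
    o,r=ray(d,u,v); return o+r*d['depth'][int(v),int(u)]
def cloud(d):
    f=240/np.tan(np.radians(d['fov_y']/2)); v,u=np.mgrid[0:480,0:640]; r=np.stack([(u-d['cx'])/f,(v-d['cy'])/f,np.ones_like(u)],-1)
    return d['E'][:3,3]+(r*d['depth'][...,None])@d['E'][:3,:3].T
E
python3 - <<'E'
from h import *
print(ctrl.state())
for n in('top','side','wrist'):
    d=snap(n,n+'0'); print(n,d['fov_y'],d['cx'],d['cy'],np.round(d['E'],3).tolist())
E
```

```text
{'clock': 0.0, 'qpos': array([-7.31714906e+01,  1.26757791e+01,  8.75244009e+01,  9.60399069e-04,
        7.99119474e+01, -7.22518446e+00]), 'qvel': array([-0.01007378, -0.04804068, -0.0696075 , -0.03587609,  0.10455589,
       -0.06807507]), 'joint_efforts': array([ 2.71528861e-04, -4.96899068e+01, -3.89388800e+01, -1.87423966e-04,
        1.11098791e-02, -4.58571208e-05]), 'tcp_pos': array([ 0.25457857, -0.570178  ,  0.24720602]), 'tool_rot': array([-97.70816962,  89.88786862, 106.34535507]), 'ft_force': array([-0.43599118,  0.18268991, -0.48313018]), 'ft_torque': array([-0.01871681,  0.04425091, -0.01107962]), 'width': 1.0024901135909472}
top 48.3115122982207 324.75444401169926 232.6701238208645 [[0.008, -0.996, 0.09, 0.441], [-1.0, -0.008, -0.001, -0.073], [0.001, -0.09, -0.996, 1.4], [0.0, 0.0, 0.0, 1.0]]
side 50.19591658869248 322.27936404035205 242.63099206822483 [[-1.0, -0.022, 0.017, 0.547], [-0.026, 0.498, -0.867, 0.871], [0.011, -0.867, -0.498, 0.656], [0.0, 0.0, 0.0, 1.0]]
wrist 66.59659934669017 315.35344343836067 241.9184141410335 [[0.407, -0.882, -0.238, 0.314], [-0.913, -0.393, -0.105, -0.543], [-0.001, 0.26, -0.966, 0.375], [0.0, 0.0, 0.0, 1.0]]
```

View pics/top0.png

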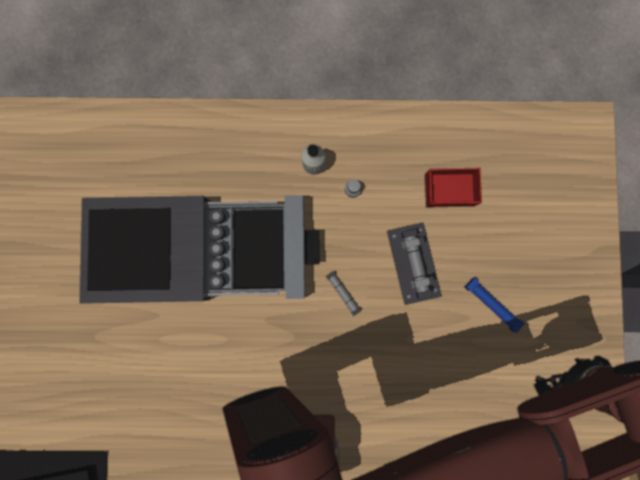

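View pics/side0.png

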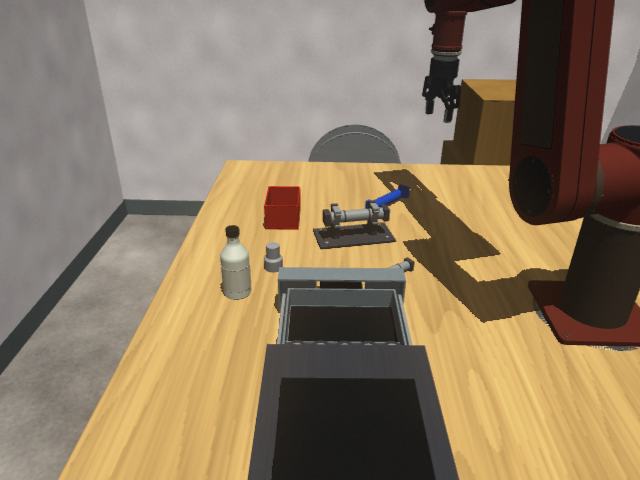

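```bash
python3 - <<'E'
from h import *
d=load('top0'); c=cv2.imread('pics/top0.png')[180:320,190:450]
cv2.imwrite('pics/topc.png',cv2.resize(c,None,fx=3,fy=3,interpolation=cv2.INTER_CUBIC))
for n,u,v,z in [('bar',415,258,.065),('bara',411,242,.065),('barb',420,274,.065),('frontedge top',304,247,.085),('paddle',313,247,.055),('unit fl',208,301,.092),('unit fr',208,198,.092),('bin',453,188,.07),('coup',354,188,.06),('oil',314,158,.1),('blue1',472,286,.03),('blue2',516,325,.03)]:
    print(n,atz(d,u,v,z).round(3),dep(d,u,v).round(3))
E
```

```text
bar [ 0.5   -0.299  0.065] [ 0.499 -0.297  0.079]
bara [ 0.54  -0.289  0.065] [ 0.538 -0.285  0.091]
barb [ 0.46  -0.311  0.065] [ 0.46  -0.309  0.077]
frontedge top [ 0.524 -0.023  0.085] [ 0.526 -0.022  0.057]
paddle [ 0.526 -0.044  0.055] [ 0.526 -0.044  0.06 ]
unit fl [0.39  0.208 0.092] [0.387 0.228 0.003]
unit fr [0.643 0.215 0.092] [ 0.657  0.236 -0.   ]
bin [ 0.676 -0.395  0.07 ] [ 0.688 -0.411  0.006]
coup [ 0.676 -0.147  0.06 ] [ 0.676 -0.147  0.06 ]
oil [ 0.743 -0.045  0.1  ] [ 0.738 -0.046  0.122]
blue1 [ 0.431 -0.45   0.03 ] [ 0.431 -0.449  0.034]
blue2 [ 0.334 -0.56   0.03 ] [ 0.334 -0.559  0.032]
```

View pics/topc.png

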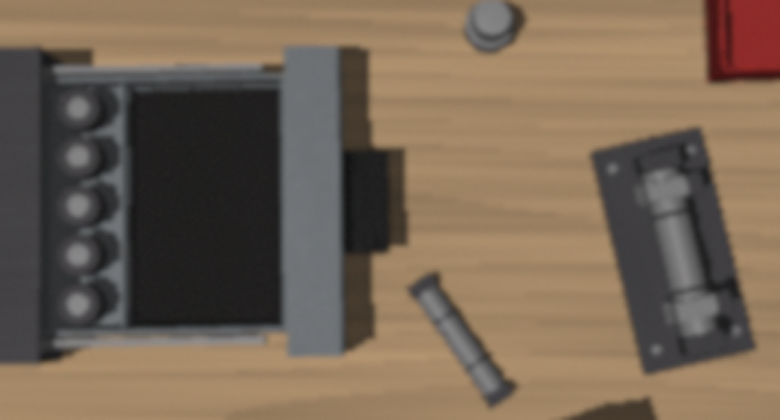

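```bash
cat >> h.py <<'E'
def frame():
    s=ctrl.state(); return s,R.from_euler('xyz',s['tool_rot'],degrees=True).as_matrix(),np.array(s['tcp_pos'])
def goto(p,yaxis=None):
    "print shift (cm) in tool axes to p, and turn about x to bring tool y to +-yaxis"
    s,M,t=frame(); print('tcp',t.round(4),'shift cm',(M.T@(np.array(p)-t)*100).round(2),'R\n',M.round(3))
    if yaxis is not None:
        v=M.T@np.array([yaxis[0],yaxis[1],0]); a=np.degrees(np.arctan2(v[2],v[1])); print('turn',round(a,2),'or',round(a-180*np.sign(a),2),'q6',s['qpos'][5])
E
python3 - <<'E'
from h import *
goto([0.5,-0.30,0.25],[-.265,.963])
E
```

```text
tcp [ 0.2546 -0.5703  0.2475] shift cm [ -0.23 -14.68 -33.42] R
 [[-0.     0.408 -0.913]
 [ 0.001 -0.913 -0.408]
 [-1.    -0.001 -0.   ]]
turn -171.33 or 8.67 q6 -7.22568619608843
```

{"fn": "move_arm", "kwargs": {
  "deltas": [
    [[0,-1,-2.3],0,-1],
    [[0,-3,-6.8],2,-1],
    [[0,-5,-11.4],4,-1],
    [[0,-7,-16],6,-1],
    [[0,-9,-20.5],8,-1],
    [[-0.2,-11,-25],8.7,-1],
    [[-0.2,-13,-29.6],8.7,-1],
    [[-0.2,-14.2,-32.3],8.7,-1],
    [[-0.2,-14.7,-33.4],8.7,-1],
    [[-0.2,-14.7,-33.4],8.7,-1],
    [[-0.2,-14.7,-33.4],8.7,-1]
  ]
}}

```text
clock: 1.52
tcp_pos: [0.4992, -0.3011, 0.2502]
tool_rot: [16.2, 90.0, -148.5]
ft_force: [0.1, -0.4, 0.5]
width: 0.998
```

```bash
python3 - <<'E'
from h import *
d=snap('wrist','w1'); print(ctrl.state()['tcp_pos'],d['E'].round(3)); snap('side','side1')
E
```

```text
[ 0.49909315 -0.30125541  0.25026887] [[ 0.263 -0.931 -0.252  0.562]
 [-0.965 -0.254 -0.069 -0.284]
 [ 0.001  0.261 -0.965  0.378]
 [ 0.     0.     0.     1.   ]]
```

View pics/w1.png

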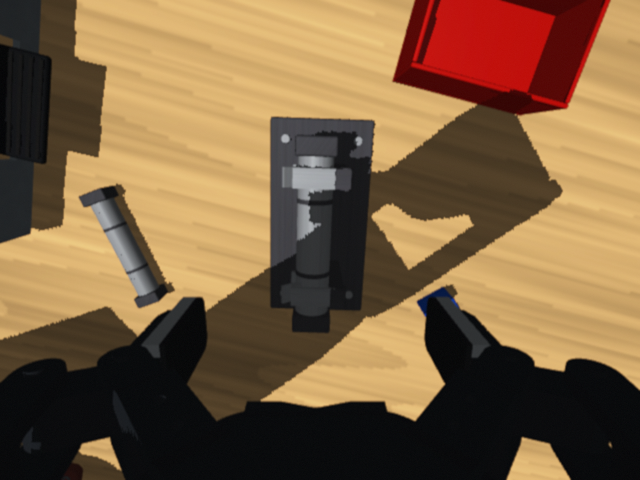

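```bash
python3 - <<'E'
from h import *
c=np.array([.5,-.3]); ex=np.array([.965,.263]); ey=np.array([-.263,.965])
for t in('w1','top0','side1'):
    P=cloud(load(t)).reshape(-1,3); q=P[:,:2]-c; X=q@ex; Y=q@ey; Z=P[:,2]
    m=(abs(X)<.13)&(abs(Y)<.08)
    b=m&(Z>.04)&(abs(X)<.035)&(abs(Y)<.03); 
    print(t,'bar mid: n',b.sum(),'Y',np.percentile(Y[b],[2,50,98]).round(3),'ztop',np.percentile(Z[b],[50,98]).round(3))
    if b.sum()>30:
        top=b&(Z>np.percentile(Z[b],60)); print(' slope',np.polyfit(X[top],Y[top],1).round(4))
    for s in(-1,1):
        k=m&(Z>.05)&(abs(X-s*.05)<.012); print('  clip',s,k.sum(),'Y',np.percentile(Y[k],[2,50,98]).round(3) if k.sum() else '','z',np.percentile(Z[k],[50,98]).round(3) if k.sum() else '')
        for y in np.arange(-.04,.04,.008):
            kk=m&(abs(X-s*.05)<.008)&(abs(Y-y)<.004); 
            if kk.sum(): print('     %.3f %.3f'%(y,np.median(Z[kk])),end='')
        print()
    e=m&(Z>.05)&(abs(Y)<.03); print(' X extent',np.percentile(X[e],[.5,99.5]).round(3) if e.sum() else '')
    p=m&(Z>.003)&(Z<.03); print(' plate X',np.percentile(X[p],[1,99]).round(3),'Y',np.percentile(Y[p],[1,99]).round(3))
d=load('w1')
for n,u,v,z in[('far end',316,137,.08),('near end',311,331,.08),('bar',315,225,.08),('bar',312.5,270,.08)]: print(n,atz(d,u,v,z).round(4),dep(d,u,v).round(4), (atz(d,u,v,z)[:2]-c)@np.array([ex,ey]).T)
E
```

```text
w1 bar mid: n 29260 Y [-0.029  0.     0.029] ztop [0.323 0.336]
 slope [-0.1178  0.0015]
  clip -1 1655 Y [-0.025 -0.     0.026] z [0.082 0.092]
     -0.040 0.010     -0.032 0.010     -0.024 0.041     -0.016 0.065     -0.008 0.079     0.000 0.082     0.008 0.081     0.016 0.081     0.024 0.011     0.032 0.010
  clip 1 1645 Y [-0.027 -0.001  0.023] z [0.084 0.092]
     -0.040 0.010     -0.032 0.010     -0.024 0.011     -0.016 0.084     -0.008 0.082     0.000 0.083     0.008 0.082     0.016 0.081     0.024 0.010     0.032 0.010
 X extent [-0.093  0.067]
 plate X [-0.11   0.122] Y [-0.075  0.065]
top0 bar mid: n 367 Y [-0.019  0.004  0.018] ztop [0.078 0.091]
 slope [-0.0861  0.0022]
  clip -1 167 Y [-0.022  0.005  0.028] z [0.083 0.093]
     -0.040 0.007     -0.032 0.008     -0.024 0.007     -0.016 0.089     -0.008 0.077     0.000 0.083     0.008 0.082     0.016 0.071     0.024 0.009     0.032 0.008
  clip 1 166 Y [-0.024  0.002  0.025] z [0.083 0.093]
     -0.040 0.007     -0.032 0.010     -0.024 0.087     -0.016 0.087     -0.008 0.082     0.000 0.082     0.008 0.077     0.016 0.069  
[... 337 characters left out ...]
.000 0.030     0.008 0.049     0.016 0.060     0.024 0.082     0.032 0.009
  clip 1 586 Y [-0.019  0.022  0.047] z [0.535 0.566]
     -0.040 0.009     -0.032 0.009     -0.024 0.019     -0.016 0.021     -0.008 0.045     0.000 0.079     0.008 0.055     0.016 0.074     0.024 0.542     0.032 0.543
 X extent [-0.098  0.069]
 plate X [-0.111  0.124] Y [-0.076  0.052]
far end [ 0.5669 -0.2831  0.08  ] [ 0.5668 -0.2831  0.0843] [ 0.06901392 -0.00124411]
near end [ 0.4032 -0.3231  0.08  ] [ 0.4046 -0.3228  0.0826] [-0.09944871  0.00314035]
bar [ 0.4987 -0.3008  0.08  ] [ 0.4989 -0.3008  0.0812] [-0.00148473 -0.00046605]
bar [ 0.4599 -0.3092  0.08  ] [ 0.4603 -0.3091  0.0814] [-0.04115707  0.00168542]
```

```bash
python3 - <<'E'
from h import *
a=np.radians(13.73); c=np.array([.485,-.303]); ex=np.array([np.cos(a),np.sin(a)]); ey=np.array([-ex[1],ex[0]])
d=load('w1')
pts=[(283,178),(351,178),(297,160),(334,160)]
for p in pts: print(p,(atz(d,*p,.09)[:2]-c)@np.array([ex,ey]).T)
for p in [(271,118),(374,121),(361,310),(271,307)]: print('plate',p,(atz(d,*p,.008)[:2]-c)@np.array([ex,ey]).T)
for t in('w1','top0'):
    P=cloud(load(t)).reshape(-1,3); q=P[:,:2]-c; X=q@ex; Y=q@ey; Z=P[:,2]
    for s in(-1,0,1):
        print(t,s,[(round(y,3),round(float(np.median(Z[k])),3),int(k.sum())) for y in np.arange(-.036,.04,.006) for k in [(abs(X-s*.05)<.005)&(abs(Y-y)<.003)&(Z<.15)] if k.sum()])
s=cv2.imread('pics/side1.png')[180:260,290:430]; top=cv2.imread('pics/w1.png')[110:340,250:390]
cv2.imwrite('pics/cmp.png',np.hstack([cv2.resize(s,(560,320),interpolation=3),cv2.resize(top,(195,320),interpolation=3)]))
E
```

```text
(283, 178) [0.05277892 0.02480017]
(351, 178) [ 0.05419168 -0.02811897]
(297, 160) [0.06675544 0.01409336]
(334, 160) [ 0.06751562 -0.01433917]
plate (271, 118) [0.10178866 0.04343105]
plate (374, 121) [ 0.10170559 -0.05558325]
plate (361, 310) [-0.09668665 -0.05485145]
plate (271, 307) [-0.09570087  0.04439733]
w1 -1 [(np.float64(-0.036), 0.01, 48), (np.float64(-0.03), 0.01, 43), (np.float64(-0.024), 0.092, 74), (np.float64(-0.018), 0.092, 71), (np.float64(-0.012), 0.09, 70), (np.float64(-0.006), 0.09, 70), (np.float64(-0.0), 0.09, 72), (np.float64(0.006), 0.09, 74), (np.float64(0.012), 0.09, 77), (np.float64(0.018), 0.082, 100), (np.float64(0.024), 0.084, 116), (np.float64(0.03), 0.01, 50), (np.float64(0.036), 0.01, 52)]
w1 0 [(np.float64(-0.036), 0.01, 55), (np.float64(-0.03), 0.01, 54), (np.float64(-0.024), 0.01, 51), (np.float64(-0.018), 0.01, 26), (np.float64(-0.012), 0.076, 74), (np.float64(-0.006), 0.081, 80), (np.float64(-0.0), 0.081, 83), (np.float64(0.006), 0.08, 81), (np.float64(0.012), 0.076, 67), (np.float64(0.018), 0.01, 27), (np.float64(0.024), 0.009, 58), (np.float64
[... 958 characters left out ...]
(np.float64(-0.012), 0.073, 3), (np.float64(-0.006), 0.079, 8), (np.float64(-0.0), 0.078, 11), (np.float64(0.006), 0.078, 12), (np.float64(0.012), 0.072, 21), (np.float64(0.018), 0.01, 13), (np.float64(0.024), 0.009, 9), (np.float64(0.03), 0.01, 8), (np.float64(0.036), 0.008, 9)]
top0 1 [(np.float64(-0.036), 0.008, 1), (np.float64(-0.03), 0.007, 2), (np.float64(-0.024), 0.088, 11), (np.float64(-0.018), 0.09, 11), (np.float64(-0.012), 0.086, 10), (np.float64(-0.006), 0.088, 9), (np.float64(-0.0), 0.091, 10), (np.float64(0.006), 0.087, 9), (np.float64(0.012), 0.088, 14), (np.float64(0.018), 0.079, 20), (np.float64(0.024), 0.011, 16), (np.float64(0.03), 0.01, 11), (np.float64(0.036), 0.007, 7)]
```

View pics/cmp.png

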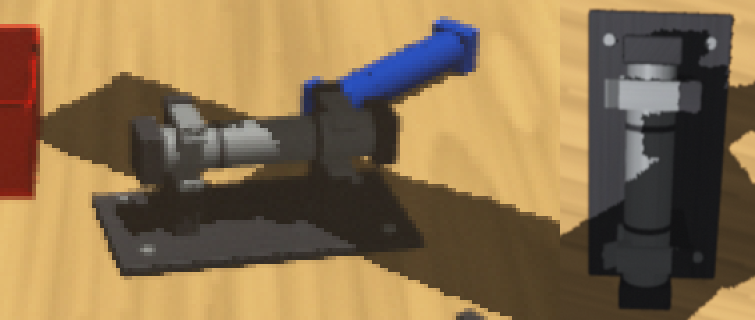

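```bash
python3 - <<'E'
from h import *
a=np.radians(13.73); goto([0.485,-0.303,0.068],[-np.sin(a),np.cos(a)])
E
```

```text
tcp [ 0.4991 -0.3013  0.2503] shift cm [18.23 -0.21  1.4 ] R
 [[-0.     0.263 -0.965]
 [-0.    -0.965 -0.263]
 [-1.     0.     0.   ]]
turn -178.47 or 1.53 q6 35.88177043504923
```

{"fn": "move_arm", "kwargs": {
  "deltas": [
    [[0,-0.2,1.4],1.5,-1],
    [[3,-0.2,1.4],1.5,-1],
    [[6,-0.2,1.4],1.5,-1],
    [[9,-0.2,1.4],1.5,-1],
    [[12,-0.2,1.4],1.5,-1],
    [[14.5,-0.2,1.4],1.5,-1],
    [[16.5,-0.2,1.4],1.5,-1],
    [[17.8,-0.2,1.4],1.5,-1],
    [[18.2,-0.2,1.4],1.5,-1],
    [[18.2,-0.2,1.4],1.5,-1]
  ]
}}

```text
clock: 2.88
tcp_pos: [0.486, -0.3024, 0.0687]
tool_rot: [127.5, 90.0, -38.6]
ft_force: [0.0, 1.1, 0.5]
width: 0.996
```

{"fn": "move_arm", "kwargs": {
  "deltas": [
    [[0,0,0],0,0],
    [[0,0,0],0,0.5],
    [[0,0,0],0,1],
    [[0,0,0],0,1],
    [[0,0,0],0,1],
    [[0,0,0],0,1]
  ]
}}

```text
clock: 3.62
tcp_pos: [0.4862, -0.3026, 0.069]
tool_rot: [118.3, 89.9, -47.8]
ft_force: [-0.7, -1.1, 6.1]
width: 0.327
```

```bash
python3 - <<'E'
from h import *
s,M,t=frame(); print(s['width'],s['ft_force'],t,M.round(3)); snap('wrist','w2')
E
```

```text
0.32727058222024413 [-0.69288922 -1.05070606  6.11141691] [ 0.48618351 -0.30257579  0.06901614] [[ 0.001  0.24  -0.971]
 [-0.001 -0.971 -0.24 ]
 [-1.     0.001 -0.001]]
```

{"fn": "move_arm", "kwargs": {
  "deltas": [
    [[0,-0.5,0],0,1],
    [[0,-1.2,0],0,1],
    [[0,-2.0,0],0,1],
    [[0,-2.8,0],0,1],
    [[0,-3.6,0],0,1],
    [[0,-4.4,0],0,1],
    [[0,-5.2,0],0,1],
    [[0,-6,0],0,1],
    [[0,-6,0],0,1]
  ]
}}

```text
clock: 4.8
tcp_pos: [0.4712, -0.2431, 0.0682]
tool_rot: [-57.3, 90.0, 136.6]
ft_force: [-1.3, -0.2, -5.1]
width: 0.328
```

```bash
python3 - <<'E'
from h import *
s,M,t=frame(); print(s['width'],s['ft_force'],t); snap('wrist','w3'); d=snap('top','top1')
c=cv2.imread('pics/top1.png')[180:320,190:450]; a=cv2.resize(c,(640,345),interpolation=3)
cv2.imwrite('pics/w3t.png',np.vstack([cv2.imread('pics/w3.png')[0:240],a]))
E
```

```text
0.3276441659501924 [-1.26870915 -0.19102226 -5.13200399] [ 0.47123805 -0.24313947  0.0682287 ]
```

View pics/w3t.png

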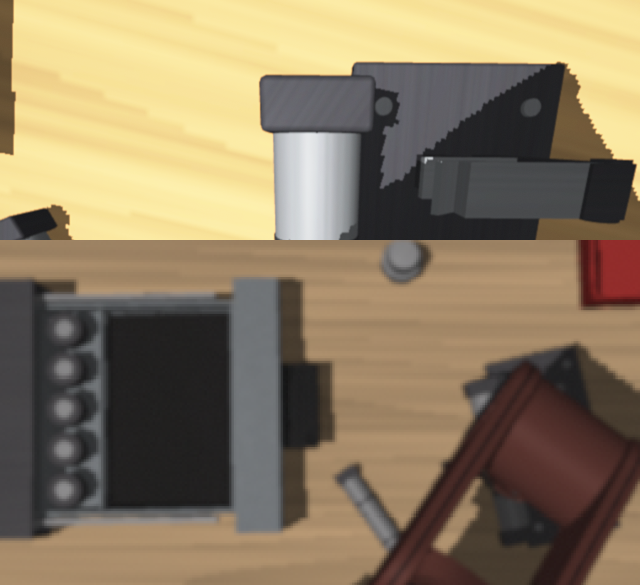

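```bash
python3 - <<'E'
from h import *
d=load('top0'); P=lambda u,v,z: atz(d,190+u/3,180+v/3,z).round(4)
for n,u,v,z in [('front back top',286,47,.085),('face top',341,47,.085),('face bot',343,355,.085),('front back bot',284,355,.085),('front back mid',283,200,.085),('unit front t',41,48,.092),('unit front b',41,362,.092),('lever tip t',388,152,.055),('lever tip b',388,250,.055),('sidewall t inner',200,84,.064),('side b inner',200,328,.064),('divider f',131,200,.046),('small bar hi',425,278,.03),('small lo',500,397,.03)]: print(n,P(u,v,z))
C=cloud(d); Z=C[...,2]
m=(Z>.078)&(Z<.1)&(abs(C[...,0]-.52)<.1)&(abs(C[...,1])<.06); q=C[m]; print('front y',np.percentile(q[:,1],[1,99]),np.median(q[:,2]),m.sum())
m=(Z>.014)&(Z<.034)&(abs(C[...,0]-.52)<.09)&(abs(C[...,1]-.09)<.08); q=C[m]; print('floor y',np.percentile(q[:,1],[1,99]),np.percentile(q[:,0],[1,99]),np.median(q[:,2]),m.sum())
E
```

```text
front back top [0.6511 0.0251 0.085 ]
face top [ 0.6515 -0.0204  0.085 ]
face bot [ 0.3983 -0.0249  0.085 ]
front back bot [0.3979 0.0231 0.085 ]
front back mid [0.5242 0.0258 0.085 ]
unit front t [0.6475 0.2262 0.092 ]
unit front b [0.391 0.219 0.092]
lever tip t [ 0.5673 -0.0598  0.055 ]
lever tip b [ 0.4849 -0.0605  0.055 ]
sidewall t inner [0.6225 0.0984 0.064 ]
side b inner [0.4189 0.0945 0.064 ]
divider f [0.5257 0.1571 0.046 ]
small bar hi [ 0.4622 -0.092   0.03  ]
small lo [ 0.3623 -0.156   0.03  ]
front y [-0.02102498  0.02505235] 0.08496974203303775 1480
floor y [0.03356337 0.16458868] [0.43204157 0.60904151] 0.024807772078821566 3613
```

```bash
python3 - <<'E'
from h import *
goto([0.522,0.0945,0.15],[-.021,1]); s,M,t=frame()
print((M.T@np.array([0,0,.045-.15])*100).round(2))
d=load('w3'); print('bar end far',atz(d,317,76,.084),  'face', (np.array(t[:2])))
E
```

```text
tcp [ 0.4716 -0.2439  0.0685] shift cm [ -8.16 -31.65 -13.01] R
 [[ 0.     0.24  -0.971]
 [-0.    -0.971 -0.24 ]
 [-1.     0.    -0.   ]]
turn -167.33 or 12.67 q6 40.271761566473536
[ 1.05e+01 -1.00e-02  0.00e+00]
bar end far [ 0.55254978 -0.22335568  0.084     ] face [ 0.47161314 -0.24394622]
```

{"fn": "move_arm", "kwargs": {
  "deltas": [
    [[-2,0,0],0,1],
    [[-5,0,0],0,1],
    [[-8.2,0,0],0,1],
    [[-9,-3,-1.2],1,1],
    [[-9,-7,-2.9],3,1],
    [[-9,-11,-4.5],5,1],
    [[-9,-15,-6.2],7,1],
    [[-9,-19,-7.8],9,1],
    [[-9,-23,-9.5],11,1],
    [[-9,-27,-11.1],12.7,1],
    [[-8.2,-30,-12.3],12.7,1],
    [[-8.2,-31.3,-12.9],12.7,1],
    [[-8.2,-31.6,-13],12.7,1],
    [[-8.2,-31.6,-13],12.7,1],
    [[-8.2,-31.6,-13],12.7,1]
  ]
}}

```text
clock: 6.78
tcp_pos: [0.5221, 0.093, 0.1505]
tool_rot: [134.3, 90.0, -44.6]
ft_force: [-0.1, 0.0, -4.8]
width: 0.332
```

```bash
python3 - <<'E'
from h import *
goto([0.522,0.0945,0.045],[-.021,1]); snap('wrist','w4')
E
```

```text
tcp [0.5221 0.093  0.1505] shift cm [ 1.055e+01 -1.500e-01  1.000e-02] R
 [[ 0.     0.019 -1.   ]
 [-0.    -1.    -0.019]
 [-1.     0.    -0.   ]]
turn 179.88 or -0.12 q6 90.51603847806867
```

View pics/w4.png

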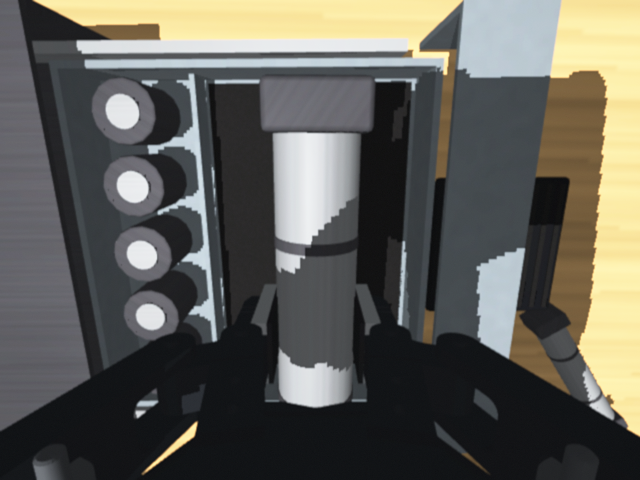

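{"fn": "move_arm", "kwargs": {
  "deltas": [
    [[1.5,-0.1,0],0,1],
    [[4,-0.1,0],0,1],
    [[6.5,-0.1,0],0,1],
    [[8.5,-0.1,0],0,1],
    [[9.8,-0.1,0],0,1],
    [[10.3,-0.1,0],0,1],
    [[10.5,-0.1,0],0,1],
    [[10.6,-0.1,0],0,1],
    [[10.6,-0.1,0],0,1]
  ]
}}

```text
clock: 7.95
tcp_pos: [0.5226, 0.095, 0.0452]
tool_rot: [176.0, 89.9, -2.8]
ft_force: [-1.5, -0.1, -2.3]
width: 0.329
```

{"fn": "move_arm", "kwargs": {
  "deltas": [
    [[0.03,0,0],0,1],
    [[0.03,0,0],0,0.3],
    [[0.03,0,0],0,0.1],
    [[0.03,0,0],0,-0.1],
    [[0.03,0,0],0,-0.1],
    [[-1,0,0],0,-0.1],
    [[-3,0,0],0,-0.1],
    [[-6,0,0],0,-0.1],
    [[-10,0,0],0,-0.1],
    [[-13,0,0],0,0.5],
    [[-13,0,0],0,1],
    [[-13,0,0],0,1],
    [[-13,0,0],0,1]
  ]
}}

```text
clock: 9.57
tcp_pos: [0.5209, 0.095, 0.1727]
tool_rot: [0.8, 89.8, -178.0]
ft_force: [-0.2, -0.7, -0.1]
width: -0.0
```

```bash
python3 - <<'E'
from h import *
goto([0.5255,-0.0455,0.10],[1,.02]); d=snap('wrist','w5'); d=snap('top','top2');d=snap('side','side2')
s=cv2.imread('pics/side2.png')[200:360,230:450]
cv2.imwrite('pics/v5.png',np.hstack([cv2.resize(cv2.imread('pics/w5.png'),(400,300)),cv2.resize(s,(400,300))]))
E
```

```text
tcp [0.5209 0.095  0.1727] shift cm [ 7.27 14.05 -0.2 ] R
 [[-0.003  0.02  -1.   ]
 [-0.    -1.    -0.02 ]
 [-1.     0.     0.003]]
turn -90.0 or 90.0 q6 90.64791845500956
```

View pics/v5.png

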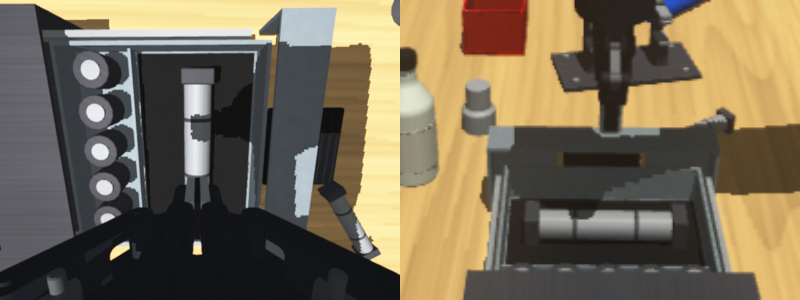

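{"fn": "move_arm", "kwargs": {
  "deltas": [
    [[0,2,0],-10,1],
    [[0,5,-0.1],-20,1],
    [[0,8,-0.2],-30,1],
    [[0,11,-0.2],-40,1],
    [[0,13,-0.2],-50,1],
    [[0,13.5,-0.2],-60,1],
    [[0,13.5,-0.2],-70,1],
    [[0,13.5,-0.2],-80,1],
    [[0,13.5,-0.2],-90,1],
    [[2,13.5,-0.2],-90,1],
    [[4.5,13.5,-0.2],-90,1],
    [[6.5,13.5,-0.2],-90,1],
    [[7.8,13.5,-0.2],-90,1],
    [[8.3,13.5,-0.2],-90,1],
    [[8.3,13.5,-0.2],-90,1]
  ]
}}

```text
clock: 11.6
tcp_pos: [0.5267, -0.0399, 0.0913]
tool_rot: [-109.4, 90.0, 161.8]
ft_force: [0.1, -0.1, 0.5]
width: 0.002
```

```bash
python3 - <<'E'
from h import *
goto([0.5247,-0.0395,0.0635],[1,.02]); d=snap('wrist','w6'); d=snap('side','side3'); d=snap('top','top3')
s=cv2.imread('pics/side3.png')[200:320,240:440]
cv2.imwrite('pics/v6.png',np.hstack([cv2.resize(cv2.imread('pics/w6.png'),(400,300)),cv2.resize(s,(400,300))]))
E
```

```text
tcp [ 0.5267 -0.0399  0.0913] shift cm [ 2.78 -0.2  -0.04] R
 [[-0.    1.    0.02]
 [ 0.    0.02 -1.  ]
 [-1.   -0.   -0.  ]]
turn 0.01 or -179.99 q6 -14.043086663263296
```

View pics/v6.png

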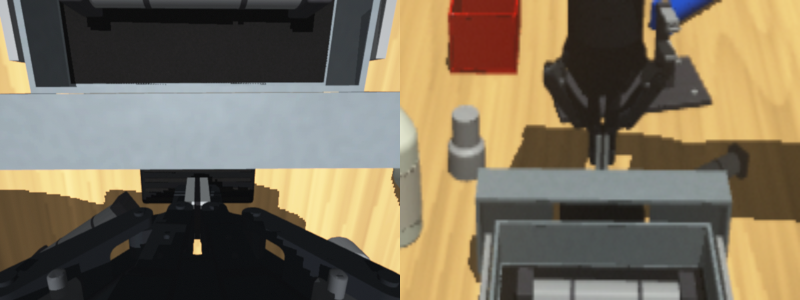

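{"fn": "move_arm", "kwargs": {
  "deltas": [
    [[0.7,0,0],0,1],
    [[1.4,0,0],0,1],
    [[1.8,0,0],0,1],
    [[2.1,0,0],0,1],
    [[2.3,0,0],0,1],
    [[2.3,0,0],0,1]
  ]
}}

```text
clock: 12.5
tcp_pos: [0.5264, -0.04, 0.0684]
tool_rot: [-83.1, 90.0, -171.9]
ft_force: [-3.9, -1.8, 5.7]
width: 0.003
```

{"fn": "move_arm", "kwargs": {
  "deltas": [
    [[0.2,0,0],0,1],
    [[0.35,0,0],0,1],
    [[0.5,0,0],0,1],
    [[0.5,0,0],0,1]
  ]
}}

```text
clock: 13.0
tcp_pos: [0.5267, -0.0399, 0.0638]
tool_rot: [-63.3, 90.0, -152.1]
ft_force: [-4.9, -0.3, 8.4]
width: 0.003
```

{"fn": "move_arm", "kwargs": {
  "deltas": [
    [[0.08,0,0],0,1],
    [[0.08,0,-0.2],0,1],
    [[0.08,0,-0.4],0,1],
    [[0.08,0,-0.6],0,1],
    [[0.08,0,-0.8],0,1],
    [[0.08,0,-1.0],0,1],
    [[0.08,0,-1.2],0,1]
  ]
}}

```text
clock: 13.88
tcp_pos: [0.5264, -0.0283, 0.0631]
tool_rot: [-12.8, 90.0, -101.6]
ft_force: [-4.9, -1.9, 7.4]
width: 0.003
```

```bash
python3 - <<'E'
from h import *
d=snap('wrist','w7'); s,M,t=frame(); print(s['ft_force'],t)
for tag in('w6','w7'):
    d=load(tag); C=cloud(d); m=(C[...,2]>.08)&(C[...,2]<.095)&(abs(C[...,0]-.52)<.12)&(C[...,1]>-.06)&(C[...,1]<.1)
    m[300:]=0; q=C[m]; print(tag,m.sum(),np.percentile(q[:,1],[2,50,98]).round(4))
E
```

```text
[-5.70909293 -0.83425389  7.8645594 ] [ 0.52637161 -0.02793407  0.06310514]
w6 76952 [-0.0211  0.0029  0.0241]
w7 95469 [-0.0079  0.0148  0.0354]
```

{"fn": "move_arm", "kwargs": {
  "deltas": [
    [[0,0,-0.3],0,1],
    [[0,0,-0.7],0,1],
    [[0,0,-1.2],0,1],
    [[0,0,-1.7],0,1],
    [[0,0,-2.3],0,1],
    [[0,0,-3],0,1],
    [[0,0,-3.8],0,1],
    [[0,0,-4.6],0,1],
    [[0,0,-5.4],0,1],
    [[0,0,-6.2],0,1],
    [[0,0,-7],0,1],
    [[0,0,-7.8],0,1],
    [[0,0,-8.6],0,1],
    [[0,0,-9.4],0,1],
    [[0,0,-10.2],0,1],
    [[0,0,-11],0,1],
    [[0,0,-11.8],0,1],
    [[0,0,-12.6],0,1],
    [[0,0,-13.2],0,1],
    [[0,0,-13.6],0,1]
  ]
}}

```text
clock: 16.42
tcp_pos: [0.523, 0.1082, 0.0628]
tool_rot: [-78.4, 89.9, -167.2]
ft_force: [-6.9, -2.8, 8.4]
width: 0.002
```

```bash
python3 - <<'E'
from h import *
d=snap('wrist','w8'); s,M,t=frame(); print(s['ft_force'],t)
C=cloud(d); m=(C[...,2]>.08)&(C[...,2]<.089)&(abs(C[...,0]-.52)<.12)&(C[...,1]>t[1]-.02)&(C[...,1]<t[1]+.07)
m[300:]=0; q=C[m]; print(m.sum(),np.percentile(q[:,1],[2,50,98]).round(4))
E
```

```text
[-5.86115136 -0.05139336  8.21769228] [0.52308853 0.10879457 0.06287303]
95425 [0.1288 0.1514 0.172 ]
```

{"fn": "move_arm", "kwargs": {
  "deltas": [
    [[0,0,-0.3],0,1],
    [[0,0,-0.8],0,1],
    [[0,0,-1.4],0,1],
    [[0,0,-2.0],0,1],
    [[0,0,-2.6],0,1],
    [[0,0,-3.2],0,1],
    [[0,0,-3.6],0,1],
    [[0,0,-3.9],0,1],
    [[0,0,-4.1],0,1],
    [[0,0,-4.3],0,1],
    [[0,0,-4.5],0,1],
    [[0,0,-4.6],0,1],
    [[0,0,-4.7],0,1],
    [[0,0,-4.7],0,1]
  ]
}}

```text
clock: 18.23
tcp_pos: [0.522, 0.1552, 0.0628]
tool_rot: [-89.7, 89.9, -178.5]
ft_force: [-6.3, -0.6, 8.5]
width: 0.002
```

{"fn": "move_arm", "kwargs": {
  "deltas": [
    [[0,0,-0.1],0,1],
    [[0,0,-0.2],0,1],
    [[0,0,-0.3],0,1],
    [[0,0,-0.4],0,1],
    [[0,0,-0.5],0,1]
  ]
}}

```text
clock: 18.85
tcp_pos: [0.5218, 0.16, 0.0628]
tool_rot: [-81.5, 89.9, -170.3]
ft_force: [-6.2, -1.6, 7.9]
width: -0.001
```

```bash
python3 - <<'E'
from h import *
d=snap('wrist','w9'); s,M,t=frame(); print(s['ft_force'],t)
C=cloud(d); m=(C[...,2]>.08)&(C[...,2]<.089)&(abs(C[...,0]-.52)<.12)&(C[...,1]>t[1]-.02)&(C[...,1]<t[1]+.07)
m[300:]=0; q=C[m]; print(m.sum(),np.percentile(q[:,1],[2,50,98]).round(4))
E
```

```text
[-6.49296878 -1.97214886  8.41800705] [0.52182719 0.16009593 0.0627654 ]
95262 [0.1806 0.2031 0.2237]
```

{"fn": "move_arm", "kwargs": {
  "deltas": [
    [[0,0,-0.1],0,1],
    [[0,0,-0.2],0,1],
    [[0,0,-0.3],0,1]
  ]
}}

```text
clock: 19.27
tcp_pos: [0.5228, 0.1618, 0.0631]
tool_rot: [-0.9, 89.9, -89.7]
ft_force: [-3.0, -8.5, 7.9]
width: -0.004
```

{"fn": "move_arm", "kwargs": {
  "deltas": [
    [[0,0,-0.1],0,1],
    [[0,0,-0.2],0,1],
    [[0,0,-0.3],0,1]
  ]
}}

```text
clock: 19.65
tcp_pos: [0.5236, 0.1645, 0.0635]
tool_rot: [34.7, 89.8, -54.2]
ft_force: [-1.9, -9.7, 8.3]
width: 0.006
```

```bash
python3 - <<'E'
from h import *
d=snap('wrist','w10'); s,M,t=frame(); print(s['ft_force'],t)
C=cloud(d); m=(C[...,2]>.08)&(C[...,2]<.089)&(abs(C[...,0]-.52)<.12)&(C[...,1]>t[1]-.02)&(C[...,1]<t[1]+.07)
m[300:]=0; q=C[m]; print(m.sum(),np.percentile(q[:,1],[2,50,98]).round(4))
E
```

```text
[-2.96017774 -8.6147096   9.01375899] [0.52365511 0.16459332 0.0635742 ]
83889 [0.1847 0.2049 0.2235]
```

{"fn": "move_arm", "kwargs": {
  "deltas": [
    [[-0.3,0,0],0,1],
    [[-0.8,0,0],0,1],
    [[-1.2,0,0],0,1],
    [[-1.5,0,0],0,1],
    [[-1.5,0,-0.1],0,1],
    [[-1.5,0,-0.2],0,1],
    [[-1.5,0,-0.3],0,1],
    [[-1.5,0,-0.4],0,1],
    [[-1.5,0,-0.5],0,1]
  ]
}}

```text
clock: 20.82
tcp_pos: [0.5223, 0.1683, 0.0773]
tool_rot: [-13.9, 89.7, -102.7]
ft_force: [-1.6, -16.2, 4.3]
width: -0.003
```

{"fn": "move_arm", "kwargs": {
  "deltas": [
    [[0,0,-0.1],0,1],
    [[0,0,-0.2],0,1],
    [[0,0,-0.3],0,1]
  ]
}}

```text
clock: 21.2
tcp_pos: [0.5223, 0.1684, 0.0773]
tool_rot: [-11.9, 89.4, -100.7]
ft_force: [-1.3, -28.4, 7.1]
width: 0.002
```

{"fn": "move_arm", "kwargs": {
  "deltas": [
    [[0,0,0.3],0,1],
    [[0,0,0.8],0,1],
    [[0,0,1.6],0,1],
    [[-1,0,3],0,1],
    [[-4,0,5],0,1],
    [[-8,0,8],0,1],
    [[-12,0,12],0,1],
    [[-15,0,15],0,1],
    [[-16,0,17],0,1],
    [[-16,0,17],0,1]
  ]
}}

```text
clock: 22.45
tcp_pos: [0.5265, 0.0024, 0.2395]
tool_rot: [79.9, 89.8, -9.1]
ft_force: [-0.8, 0.7, -0.7]
width: -0.002
```

```bash
python3 - <<'E'
from h import *
d=snap('top','top9'); snap('side','side9'); s,M,t=frame(); print(t,s['ft_force'])
cv2.imwrite('pics/v9.png',np.hstack([cv2.resize(cv2.imread('pics/'+n+'.png'),(400,300)) for n in('top9','side9')]))
C=cloud(d); m=(C[...,2]>.078)&(C[...,2]<.089)&(C[...,0]>.41)&(C[...,0]<.47)&(abs(C[...,1]-.19)<.06); q=C[m]; print(m.sum(),np.percentile(q[:,1],[2,98]).round(4))
E
```

```text
[0.52551243 0.00409159 0.23747519] [-0.71052714  0.65081096 -0.25119593]
431 [0.1795 0.2421]
```

View pics/v9.png

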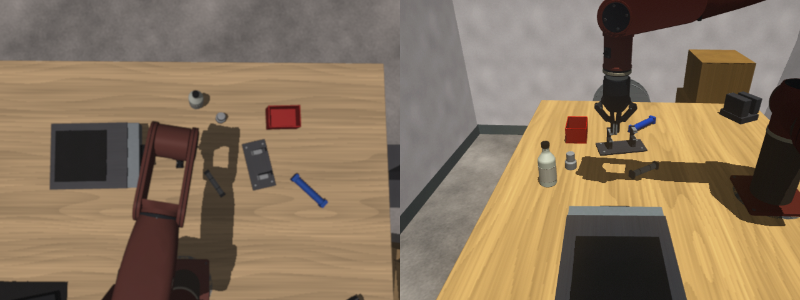

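```bash
python3 -c "
from rig import ctrl
print(ctrl.close_job())"
```

```text
the job is handed in; nothing more can be done
None
```

The bar is lying flat in the drawer's front bay, the drawer is pushed fully home, and I handed the job in at about 22.5 s of the 58 s allowed.

- **Bar:** I drew it 60 mm level out of the open side of the clips, carried it over, laid it in the bay and let go. A picture taken after letting go showed it flat and square across the bay.
- **Drawer:** I held the lever down with the shut fingertips (about 8 N) and pushed in at under 70 mm/s, slowing to about 8 mm/s near the end. The drawer came in by friction on the lever, with the fingers a few mm short of the face, until the end stop. Then I let the lever up and pushed the face itself. The face did not move while the force rose to about 28 N, so the drawer is against its stop.
- **Last checks:**
  - The top view puts the face at y = 0.180, about 0.20 m in from where it started.
  - The wrist force is near zero and the arm is clear.
  - The coupling, bottle, bin, blue bar and small bar look to be where they were. I compared these by eye only.
  - The lever angle was never measured; the drawer moving in showed that it had unlocked.
- **Disagreement:** a wrist-camera reading put the face at 201.7 mm of travel before the stop was felt. That is within the 2 mm calibration error.

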